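# Stop the charge timer and draw the battery pack

### The arm

A 7-joint arm with a two-finger parallel gripper is mounted at the origin on a cart in front of the work surface, level with it; the furniture and walls round the work are solid. World frame = base frame: x ahead of the robot, y to its left, z up, the work surface at z = 0. Lengths are in m, angles in rad, forces in N, time in s.
With the tool pointing down it reaches from about 0.4 to 0.85 m from the base axis. Payload 10.4 kg.
Tool frame: the origin (TCP) lies midway between the tips of the shut fingers; the grasp point (between the pads) lies 19 mm behind it; z points along the fingers, y is the line along which they close (so a half turn about z gives the same grasp; the last joint's range is limited). The gripper opens to 87 mm and grips with 3 to 60 N. Pads are 19 mm wide; open, the fingers measure 117 mm over their backs; the gripper's body (75 mm by 190 mm) begins 51 mm behind the grasp point.
Start: joints at [1.266, 0.332, -0.065, 1.46, 0.022, 1.35, -0.088], TCP at [0.174, -0.6, 0.223] pointing down, gripper open.
Joint ranges: [-2.6, 2.6], [-0.5, 2.12], [-1.47, 1.34], [0.16, 2.42], [-1.27, 4.41], [0.06, 2.06], [-2.6, 2.6]. Speed limits (rad/s): [2.22, 2.22, 2.79, 2.79, 3.14, 3.14, 3.14].

### API

Orientations are given as a unit quaternion [x, y, z, w].
In Python, from bench import sensors, eyes, order gives the robot as it stands.
- The arm moves only by the tool arm_command, never from a script. Its argument "steps" is a list of rows, each an object with "rot": the turn, a rotation vector about the world's x, y, z in degrees, a list of three; "slide": the shift along the world's x, y, z in m, a list of three; "grip": the opening, from 0 (shut) to 1 (fully open). A call has exactly 8 rows; each row shifts and turns the commanded pose from where the row before left it; what a row does not reach is not made up. A row lasts 1/8 s, in which the tool goes at most 62.5 mm and 10.7 degrees, less where a joint would pass 70% of its speed; a pose out of reach is approached as far as the arm can. A call with a gripper value outside its range is refused whole. The fingers move at their own pace and stop on an object; "newtons" is the grip in N (left out, the last holds). Time passes only in rows, so rows that do not move let the fingers close, or fill a call up. It gives the time, the measured TCP pose, the force, the opening and the grip force at its end, in the units of the state.
- sensors.read_state(): the state, without advancing time (a new reading comes with each control period).
- eyes.camera(name): name is "scene" or "top" or "wrist"; returns a dict with "pixels" (384x512x3 uint8, red, green, blue), "intrinsics" (3x3 intrinsics, pixels), "pose" (4x4, takes a point from camera to world coordinates). Camera axes: x right, y down, z forward; pixel columns grow to the right and rows downward; lengths in m; the calibration is good to about 2 mm. A picture is of the moment at which its call begins. There is no depth.
- order.close_job(): hands the job in; it is judged then, once.
Trained networks look in a picture, given as the dict that the camera call returned (one of the last four; its "shot" number tells which), for a name from the list of things; names that differ only in an ending like _2 or _b are one class to them, and where a whole thing is asked for, a point or a joint stands for the part that bears it (a point fixed in the world has none). Each returns a list of dicts, best first, with "conf" (0 to 1); they miss things now and then, are a little off and sometimes report something else, mostly with a low value. They report only what shows in the picture. A call takes as long as a camera call. They do not tell look-alikes from the thing itself.
- eyes.look_for(name, picture): "bbox" ([left, top, right, bottom] in pixels, round what is visible of it).
The state is a dict: "time": time; "joint_positions": joint angles; "joint_vel": joint speeds; "joint_torque": joint torques, N m; "ee_pos": TCP position; "eef_rot": TCP orientation; "ft_force": force on the tool from outside, world axes, zero at the start; "torque": the same for the moment, N m; "width": finger opening in m; "grip_force": force on a finger pad.
Only numpy, scipy, OpenCV 4.12 (cv2) and the standard library are available. Lean on these libraries where they do the work, as an engineer would, in place of code of your own. Each camera call takes 0.05 s, during which the arm holds its last target. There are 200 camera calls.

### The job

Charging is over: turn the charger's timer knob back (anticlockwise seen from above) to its zero stop while the battery pack is still in its bay. Then pinch the pack's two red side catches together with the fingers, lift the pack upright out of the bay, and finish while still holding it by the squeezed catches, still and upright, with its foot at least 5 cm above the top of the bay. Leave the timer at zero and do not disturb the screw box and sanding block on the bench.

Things in the scene. Friction and masses are not known exactly. Their poses are not given: they have to be found in the camera images.
- charger: Grey bench charger, fixed, 220 x 110 mm on plan, yawed up to 30 degrees either way. Origin on the bench under its centre, z up, x from its console to its bay. The console (top 72 mm up) is its -x end, with the timer knob at x = -62 mm, y = 0; the battery bay is its +x end, centred at x = +60 mm, y = 0
- bay_top (a point): Centre of the bay's mouth, 50 mm above the bench. The bay is a 75 x 41 mm well (x, y of the charger), 38 mm deep. At both its y sides a steel lip, 8 mm thick, lies over the hook of a catch
- timer_knob_grip (a point): On the vertical axis of the timer knob, at the height to grip it, 109 mm above the bench. White knob with an upright bar grip across it, 14 mm thick and 42 mm long, its top 7 mm above this point, its round foot (44 mm) 23 mm below. At joint value 0 the bar lies along the charger's x axis, in line with the dial's red mark on the bay's side; point axes turn with the knob, x along the bar
- timer_knob (a joint): Angle of the timer knob in rad: 0 at its zero stop, growing clockwise seen from above, up to 4.7; it starts somewhere from 0.6 to 1.3. Stiff by light friction only (0.03 N m), stays where it is left, and a hard stop at 0
- battery_pack: Cordless-tool battery pack, black with a blue top, 72 x 38 x 94 mm (x, y, z), 0.3 to 0.6 kg, loose, standing upright in the bay, 38 mm deep, with 1.5 mm clearance on each side. Origin at the centre of its underside, axes as the charger's while in the bay. Hooks of its two catches under the bay's lips keep it in until both catches are pushed in
- pack_grip (a point): Point of the pack half-way between the two red catch pads, 76 mm above its foot and 18 mm below its top. The pads are on the pack's +y and -y sides, 34 mm wide along x and 24 mm high; 56 mm over both pads when free, 41 mm when both are pushed home. So pinch along y
- pack_foot (a point): Centre of the pack's underside
- catch_left (a joint): Travel of the catch on the pack's +y side in m, 0 out (sprung), 0.0075 pushed fully in; its hook comes clear of the lip from about 0.006. Spring 2 N at the start, 6 N fully in
- catch_right (a joint): The same for the catch on the pack's -y side
- screw_box_mid (a point): Centre of the yellow and brown cardboard screw box, 52 x 78 x 40 mm, a bystander
- sanding_block_mid (a point): Centre of the brown sanding block, 63 x 112 x 36 mm, a bystander
Mind the look-alikes: they are no part of the job. What is meant by the battery_pack is not turquoise, and is the larger of those in its own colour.

How it is judged:
On the way, in this order (a step that is already met when the one before it is completed fails the run):
1. the timer knob is at its zero stop, the pack still seated in its bay (value of joint timer_knob below 0.08 rad and z of pack_foot in the frame of charger below 0.018 m), for 0.2 s.
2. the fingers pinch both catches in while the pack is still in the bay (value of joint each of catch_left, catch_right above 0.0055 m and z of pack_foot in the frame of charger below 0.03 m and contact force between the fingers and battery_pack above 2 N), for 0.1 s.
At the end, for the whole second after the job is handed in: The fingers hold the pack by both catches, each pushed in by more than 5.5 mm, its foot more than 95 mm above the bench (45 mm above the bay's top), touching no part of the charger, upright within 15 degrees and slower than 30 mm/s, with the timer within 0.1 rad of its zero stop (height (world z) of pack_foot above 0.095 m and angle between battery_pack's own z axis and vertical below 0.26 rad and value of joint each of catch_left, catch_right above 0.0055 m and contact force between the fingers and battery_pack above 2 N and contact force between charger and battery_pack below 0.1 N and linear speed of battery_pack below 0.03 m/s and value of joint timer_knob below 0.1 rad); the arm keeps its last pose, push and grip.
It fails at once if the pack is drawn from the bay while the timer is off zero (z of pack_foot in the frame of charger above 0.03 m and value of joint timer_knob above 0.12 rad).
It fails at once if a bystander (screw box, sanding block) is moved by more than 3 cm (distance of any of screw_box_mid, sanding_block_mid from where it was at the start of the episode above 0.03 m).
It also fails if it takes over 48 s, if anything falls off the work surface, if the arm or the gripper's body presses on something with over 40 N, if the wrist force passes 120 N, or if a joint passes its speed limit or range.

## Working session

There is one attempt and no reset: what is moved stays moved. The work goes in short steps, Python scripts to look and compute and a tool call to move; the robot and the scene stay as the last step left them, time stands still between calls to the robot, and variables do not carry over. Pictures are saved under pics/ and viewed, at most 10 in all, crops included, and the job is handed in when it is done.

Besides the shell and the picture viewer there is one more tool, called after "Emit:" as a command line: name --argument value ..., lists and objects as JSON in quotes. arm_command: Moves the arm, as the interface text tells. Its arguments: {"type":"object","properties":{"steps":{"type":"array","items":{"type":"object","properties":{"rot":{"type":"array","items":{"type":"number"}},"slide":{"type":"array","items":{"type":"number"}},"grip":{"type":"number"}}}},"newtons":{"type":"number"}},"required":["steps"]}

```bash
mkdir -p pics
cat > h.py <<'E'
import numpy as np, cv2
from bench import sensors, eyes, order
def save(p,name): cv2.imwrite('pics/'+name,p['pixels'][:,:,::-1])
def ray(p,u,v):
    T=np.array(p['pose']);K=np.array(p['intrinsics'])
    d=T[:3,:3]@np.linalg.solve(K,[u,v,1.]);return T[:3,3],d
def onz(p,u,v,z):
    o,d=ray(p,u,v);return o+d*(z-o[2])/d[2]
def proj(p,X):
    T=np.array(p['pose']);K=np.array(p['intrinsics'])
    c=T[:3,:3].T@(np.array(X)-T[:3,3]);q=K@c;return q[:2]/q[2]
E
python3 - <<'E'
from h import *
ps={n:eyes.camera(n) for n in ('scene','top')}
for n,p in ps.items():
    print(n,np.round(p['pose'],3).tolist())
    for k in ['charger','timer_knob_grip','battery_pack','screw_box_mid','sanding_block_mid']:
        print(n,k,[(np.round(d['bbox']).tolist(),round(d['conf'],2)) for d in eyes.look_for(k,p)])
s=np.hstack([ps['scene']['pixels'],ps['top']['pixels']])
cv2.imwrite('pics/a.png',cv2.resize(s[:,:,::-1],(800,300)))
save(ps['scene'],'s.png');save(ps['top'],'t.png')
E
```

```text
scene [[-0.641, -0.48, 0.599, 0.075], [-0.767, 0.378, -0.518, 0.338], [0.022, -0.792, -0.61, 0.624], [0.0, 0.0, 0.0, 1.0]]
scene charger [([160.0, 214.0, 238.0, 307.0], 0.62), ([197.0, 208.0, 201.0, 211.0], 0.4)]
scene timer_knob_grip [([190.0, 239.0, 214.0, 270.0], 0.9)]
scene battery_pack [([172.0, 200.0, 200.0, 242.0], 0.81), ([232.0, 197.0, 251.0, 226.0], 0.62), ([138.0, 176.0, 176.0, 222.0], 0.56)]
scene screw_box_mid [([355.0, 193.0, 395.0, 220.0], 0.61), ([303.0, 166.0, 334.0, 200.0], 0.33)]
scene sanding_block_mid [([301.0, 164.0, 338.0, 200.0], 0.87)]
top [[-0.006, -0.993, 0.121, 0.479], [-1.0, 0.009, 0.024, -0.129], [-0.025, -0.121, -0.992, 1.002], [0.0, 0.0, 0.0, 1.0]]
top charger [([145.0, 153.0, 227.0, 254.0], 0.74)]
top timer_knob_grip [([158.0, 222.0, 181.0, 237.0], 0.74), ([194.0, 177.0, 204.0, 188.0], 0.41)]
top battery_pack [([172.0, 106.0, 212.0, 139.0], 0.87), ([180.0, 158.0, 203.0, 198.0], 0.63), ([242.0, 170.0, 260.0, 195.0], 0.62)]
top screw_box_mid [([351.0, 241.0, 391.0, 272.0], 0.78), ([156.0, 223.0, 181.0, 239.0], 0.68)]
top sanding_block_mid [([331.0, 172.0, 390.0, 212.0], 0.97)]
```

Run:
```python
import cv2,numpy as np
s=cv2.imread('pics/s.png')[160:320,120:270];t=cv2.imread('pics/t.png')[95:265,130:280]
a=cv2.resize(s,(400,427),interpolation=2);b=cv2.resize(t,(400,453),interpolation=2)[:427]
cv2.imwrite('pics/b.png',np.hstack([a,b]))
```

```text
(no output)
```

View pics/a.png

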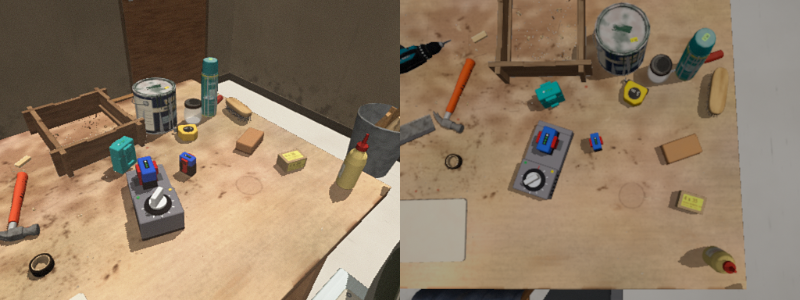

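View pics/b.png

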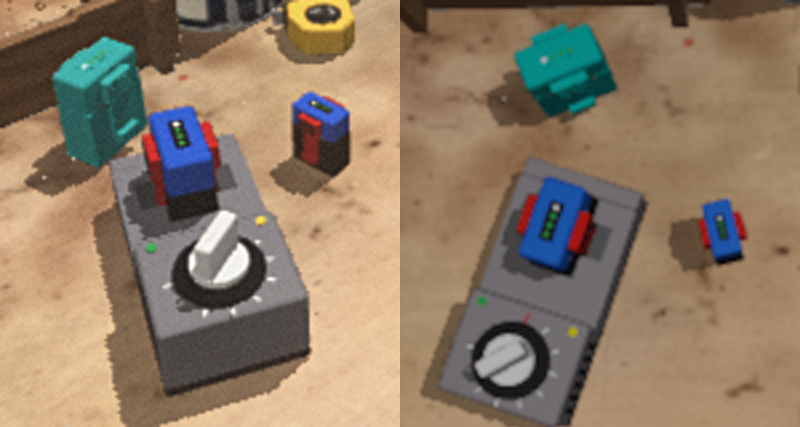

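In crop b (scene left, top right) there are three packs. The turquoise one is at (85,95) left and (565,65) right. The small blue one is on the bench at (322,130) / (722,230). The larger blue one stands in the charger at (180,160) / (557,223). Since the pack meant is not turquoise and is the larger of its colour, it is the one in the bay. The knob is at (510,360) right, with its bar turned about 45° clockwise from the charger's axis.

```bash
cat >> h.py <<'E'
def seg(p,box,kind):
    l,t,r,b=box; im=p['pixels'][t:b,l:r]; h=cv2.cvtColor(im,cv2.COLOR_RGB2HSV)
    lo,hi={'blue':((105,120,90),(130,255,255)),'white':((0,0,150),(180,60,255)),'red':((170,120,80),(180,255,255))}[kind]
    m=cv2.inRange(h,lo,hi); 
    n,lab,st,c=cv2.connectedComponentsWithStats(m)
    i=1+st[1:,4].argmax(); ys,xs=np.where(lab==i); pts=np.stack([xs+l,ys+t],1).astype(np.float32)
    return pts
E
python3 - <<'E'
from h import *
p=eyes.camera('top')
b=seg(p,(172,150,214,205),'blue');r=cv2.minAreaRect(b);print('blue',r)
C=[onz(p,*c,0.106)for c in cv2.boxPoints(r)];print(np.round(C,3).tolist(),onz(p,*r[0],.1).round(3))
w=seg(p,(150,210,190,250),'white');r=cv2.minAreaRect(w);print('white',r,onz(p,*r[0],.1).round(3),len(w))
E1=[(178.7,154.2,.05),(221.9,168.9,.05)];E2=[((570-400)/2.667+130,95+427/2.667,.072),((440-400)/2.667+130,95+385/2.667,.072)]
for e in E1+E2: print(onz(p,*e).round(3))
s=sensors.read_state();print({k:np.round(s[k],3).tolist() for k in ('ee_pos','eef_rot','width','time')})
w=eyes.camera('wrist');print(np.round(w['pose'],3).tolist(),np.round(w['intrinsics']).tolist())
E
```

```text
blue ((186.65589904785156, 178.0545654296875), (17.414186477661133, 31.477672576904297), 19.290042877197266)
[[0.604, 0.089, 0.106], [0.671, 0.067, 0.106], [0.658, 0.03, 0.106], [0.59, 0.052, 0.106]] [0.632 0.061 0.1  ]
white ((166.3000030517578, 227.10003662109375), (9.391485214233398, 18.335756301879883), 63.43495178222656) [0.521 0.105 0.1  ] 145
[0.698 0.091 0.05 ]
[ 0.661 -0.013  0.05 ]
[0.459 0.048 0.072]
[0.495 0.16  0.072]
{'ee_pos': [0.174, -0.6, 0.223], 'eef_rot': [0.99, 0.14, 0.0, 0.0], 'width': 0.087, 'time': 0.65}
[[0.277, -0.915, -0.292, 0.254], [-0.961, -0.264, -0.084, -0.579], [-0.0, 0.304, -0.953, 0.385], [0.0, 0.0, 0.0, 1.0]] [[337.0, 0.0, 254.0], [0.0, 337.0, 187.0], [0.0, 0.0, 1.0]]
```

Emit:
arm_command --steps '[{"slide": [0.01,0,0.06],"rot": [0,0,8],"grip": 1},{"slide": [0.03,0.02,0.05],"rot": [0,0,8],"grip": 1},{"slide": [0.045,0.04,0],"rot": [0,0,9],"grip": 1},{"slide": [0.045,0.04,0],"rot": [0,0,9],"grip": 1},{"slide": [0.045,0.04,0],"rot": [0,0,9],"grip": 1},{"slide": [0.045,0.04,0],"rot": [0,0,9],"grip": 1},{"slide": [0.04,0.045,0],"rot": [0,0,9],"grip": 1},{"slide": [0.03,0.05,0],"rot": [0,0,9],"grip": 1}]'

```text
time: 1.7
ee_pos: [0.4651, -0.3237, 0.3324]
eef_rot: [0.729, 0.685, 0.0, 0.0]
ft_force: [0.2, -1.6, -0.3]
width: 0.0868
grip_force: 0.0
```

Emit:
arm_command --steps '[{"slide": [0.01,0.055,0],"rot": [0,0,5],"grip": 1},{"slide": [0.01,0.055,0],"rot": [0,0,5],"grip": 1},{"slide": [0.01,0.06,0],"rot": [0,0,5],"grip": 1},{"slide": [0.01,0.06,0],"rot": [0,0,5],"grip": 1},{"slide": [0.01,0.06,0],"rot": [0,0,4],"grip": 1},{"slide": [0,0.06,0],"rot": [0,0,4],"grip": 1},{"slide": [0,0.06,0],"grip": 1},{"slide": [0,0.01,-0.02],"grip": 1}]'

```text
schema error: expected keys rot, slide, grip
```

Run:
```python
from h import *
p=eyes.camera('wrist');save(p,'w1.png')
print(proj(p,[.515,.099,.116]),proj(p,[.631,.06,.106]))
print(sensors.read_state()['joint_positions'])
```

```text
[ 285.97760194 -392.74558929] [ 428.21203923 -319.49072215]
[ 0.89304126  0.19636078 -0.44902797  1.41664207  0.08074498  1.54666703
  0.40615904]
```

View pics/w1.png

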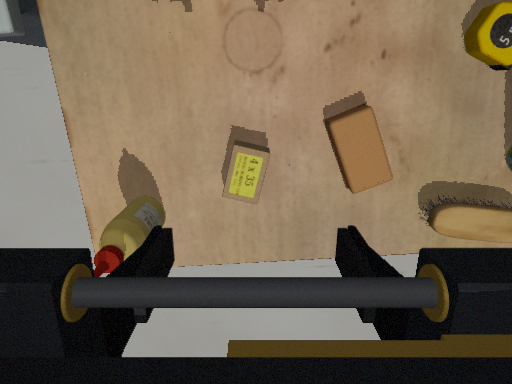

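The move was refused because some rows had no "rot". The picture shows the screw box (247,172) and sanding block (360,148), well clear below. I'll send the move again.

Emit:
arm_command --steps '[{"slide": [0.01,0.055,0],"rot": [0,0,5],"grip": 1},{"slide": [0.01,0.055,0],"rot": [0,0,5],"grip": 1},{"slide": [0.01,0.06,0],"rot": [0,0,5],"grip": 1},{"slide": [0.01,0.06,0],"rot": [0,0,5],"grip": 1},{"slide": [0.01,0.06,0],"rot": [0,0,4],"grip": 1},{"slide": [0,0.06,0],"rot": [0,0,4],"grip": 1},{"slide": [0,0.06,0],"rot": [0,0,0],"grip": 1},{"slide": [0,0.01,-0.02],"rot": [0,0,0],"grip": 1}]'

```text
time: 2.75
ee_pos: [0.5136, 0.0998, 0.3139]
eef_rot: [0.541, 0.841, 0.002, 0.001]
ft_force: [0.5, -1.3, -0.4]
width: 0.0872
grip_force: 0.0
```

Run:
```python
from h import *
p=eyes.camera('wrist');save(p,'w2.png')
print(proj(p,[.515,.099,.116]),proj(p,[.631,.06,.106]))
s=sensors.read_state();print(s['joint_positions'],s['ee_pos'])
np.savez('w2.npz',pose=p['pose'],K=p['intrinsics'],im=p['pixels'])
```

```text
[255.96687425 159.89557618] [330.44849232 226.04876104]
[ 0.45889007  0.1394692  -0.8061122   1.55152214  0.09964974  1.49459113
  0.07632163] [0.51266337 0.09832507 0.31040608]
```

View pics/w2.png

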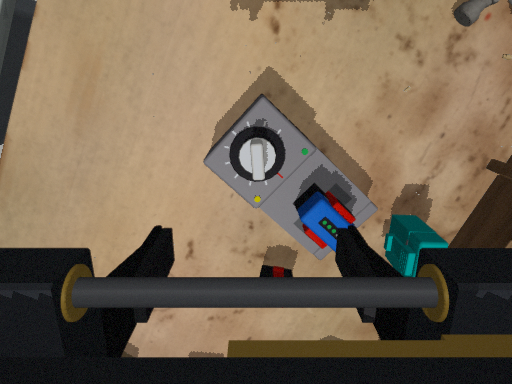

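The knob bar is upright at (258,158), the black dial is round (257,153), and the red zero mark is at (280,176). The console corners are (263,95) and (204,160), and the bay end is at (376,210) and (320,258).

Run:
```python
from h import *
d=np.load('w2.npz');p=dict(pose=d['pose'],intrinsics=d['K'],pixels=d['im'])
g=cv2.cvtColor(p['pixels'],cv2.COLOR_RGB2GRAY)
a=(g<45).astype(np.uint8);a[:,:225]=0;a[:,290:]=0;a[:120]=0;a[188:]=0
n,l,st,c=cv2.connectedComponentsWithStats(a);i=1+st[1:,4].argmax();pts=np.argwhere(l==i)[:,::-1].astype(np.float32)
h=cv2.convexHull(pts);e=cv2.fitEllipse(h);print('dial',e,onz(p,*e[0],.073).round(4))
for c,z in [((263,95),.072),((204,160),.072),((376,210),.05),((320,258),.05)]: print(onz(p,*c,z).round(4))
b=seg(p,(290,180,360,260),'blue');r=cv2.minAreaRect(b);print(r,onz(p,*r[0],.1).round(4))
w=seg(p,(236,130,278,182),'white');print(cv2.minAreaRect(w),len(w))
print(g[132:184:2,238:280:2])
ci=cv2.resize(p['pixels'][120:250,215:385],None,fx=4,fy=4,interpolation=2);cv2.imwrite('pics/c.png',ci[:,:,::-1])
```

```text
dial ((256.86602783203125, 153.34288024902344), (54.63923263549805, 54.930213928222656), 96.86536407470703) [0.5171 0.0979 0.073 ]
[0.495  0.1632 0.072 ]
[0.4615 0.0633 0.072 ]
[0.6993 0.0892 0.05  ]
[ 0.6643 -0.0072  0.05  ]
((326.5240478515625, 221.9733428955078), (51.49235534667969, 32.772212982177734), 42.08916473388672) [0.6266 0.0609 0.1   ]
((257.5, 157.0), (37.47665786743164, 36.06244659423828), 45.0) 875
[[120  26  32  37  32  33  33  33  23  20  20  14  24   6  13  29  36  30
   50  82 190]
 [ 28  33  32  30  30  33  28  33  13  21  12  16  15  24  21  29  25  33
   28  32  86]
 [ 33  30  31  33  26  14  19  11  16  16  17  19  13  15  15  29  27  36
   26  29  35]
 [ 29  31  32  31  32  20  26  63 111 127 120 106 102  33   9   9  18  30
   28  31  25]
 [ 31  31  35  31  24 113 185  94  99  98 100 102 134 138 101  13  17  25
   30  30  32]
 [ 28  31  32  43 157 193 147  99 103 103 104 100 115 132 142 170  49  21
   30  32  35]
 [ 33  31  48 176 193 193 115 149 155 161 165 164 101 134 133 192 169  17
   18  31  35]
 [ 35  31 140 192 193 193 147 188 190 192 191 189 144 132 14
[... 931 characters left out ...]
8 141 190 193 192 157 192 194 192 192 185 155 193 192 127  33
   32  28  32]
 [ 37  31  39  41 126 191 192 144 192 191 191 192 185 143 189  72  34  30
   33  31  31]
 [ 38  36  35  39  37  51 142 146 191 192 194 192 190 108  47  31  35  30
   34  32  92]
 [ 82  35  35  38  43  37  39  91 191 193 192 191 190 136  31  36  37  37
   30  97  86]
 [127  95  35  38  37  38  34  87 192 194 193 192 191 146  35  38  34  39
  124 123 125]
 [126 127 126  99  35  33  40  69 188 192 192 191 187 113  33  26  84 126
  126 127 125]
 [125 126 127 127 125  99  47  41  71  67  68  66  50  76 156 125 126 124
  127 127 125]
 [127 129 128 125 127 129 188 126 126 125 124 123 125 138 184 125 126 125
  125 125 125]]
```

View pics/c.png

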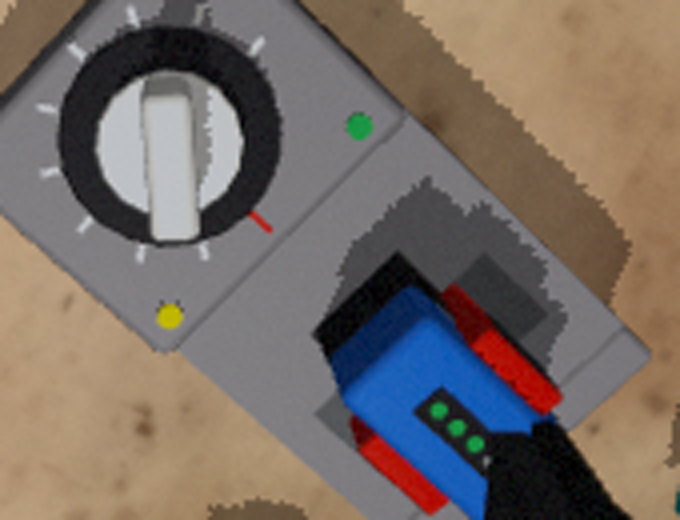

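Run:
```python
from h import *
d=np.load('w2.npz');p=dict(pose=d['pose'],intrinsics=d['K'])
f=lambda u,v,z:onz(p,215+u/4,120+v/4,z)
a=f(168,95,.116);b=f(175.5,240,.116);v=b-a;print('bar',a,b,np.linalg.norm(v),(a+b)/2,np.degrees(np.arctan2(v[1],v[0])))
k=onz(p,256.87,153.34,.073);m=f(260,222,.072)-k;print('mark',np.degrees(np.arctan2(m[1],m[0])))
g=f(405,118,.072);y=f(170,350,.072);v=g-y;print('step edge',np.linalg.norm(v),np.degrees(np.arctan2(v[1],v[0]))-90,(g+y)/2)
# catches outer top edges
q=[f(450,286,.1),f(560,395,.1)];v=q[1]-q[0];print('catch',np.linalg.norm(v),np.degrees(np.arctan2(v[1],v[0])),(q[0]+q[1])/2)
```

```text
bar [0.50861343 0.11566707 0.116     ] [0.5274806  0.07947284 0.116     ] 0.0408165676940476 [0.51804702 0.09756995 0.116     ] -62.4680619002688
mark -19.969033090008807
step edge 0.10380206147311678 -18.898193274857334 [0.56415178 0.08279494 0.072     ]
catch 0.04974234028914832 -19.897006709911896 [0.63257337 0.08736362 0.1       ]
```

Emit:
arm_command --steps '[{"slide": [0.004,0,-0.02],"rot": [0,0,3],"grip": 1},{"slide": [0,0,-0.04],"rot": [0,0,0],"grip": 1},{"slide": [0,0,-0.05],"rot": [0,0,0],"grip": 1},{"slide": [0,0,-0.04],"rot": [0,0,0],"grip": 0.8},{"slide": [0,0,-0.03],"rot": [0,0,0],"grip": 0.7},{"slide": [0,0,-0.02],"rot": [0,0,0],"grip": 0.6},{"slide": [0,0,-0.01],"rot": [0,0,0],"grip": 0.5},{"slide": [0,0,0],"rot": [0,0,0],"grip": 0.5}]' --newtons 15

```text
time: 3.8
ee_pos: [0.518, 0.0944, 0.1027]
eef_rot: [0.522, 0.853, 0.0, -0.0]
ft_force: [-0.2, 0.4, -0.6]
width: 0.0472
grip_force: 0.0
```

Emit:
arm_command --steps '[{"slide": [0,0.003,-0.008],"rot": [0,0,0],"grip": 0.5},{"slide": [0,0,0],"rot": [0,0,0],"grip": 0.4},{"slide": [0,0,0],"rot": [0,0,0],"grip": 0.1},{"slide": [0,0,0],"rot": [0,0,0],"grip": 0},{"slide": [0,0,0],"rot": [0,0,0],"grip": 0},{"slide": [0,0,0],"rot": [0,0,0],"grip": 0},{"slide": [0,0,0],"rot": [0,0,0],"grip": 0},{"slide": [0,0,0],"rot": [0,0,0],"grip": 0}]'

```text
time: 4.8
ee_pos: [0.5187, 0.0978, 0.0949]
eef_rot: [0.521, 0.853, 0.001, 0.001]
ft_force: [4.5, 0.7, -2.9]
width: 0.0139
grip_force: 15.0
```

Emit:
arm_command --steps '[{"slide": [0,0,0],"rot": [0,0,7],"grip": 0},{"slide": [0,0,0],"rot": [0,0,8],"grip": 0},{"slide": [0,0,0],"rot": [0,0,8],"grip": 0},{"slide": [0,0,0],"rot": [0,0,8],"grip": 0},{"slide": [0,0,0],"rot": [0,0,7],"grip": 0},{"slide": [0,0,0],"rot": [0,0,5],"grip": 0},{"slide": [0,0,0],"rot": [0,0,3],"grip": 0},{"slide": [0,0,0],"rot": [0,0,0],"grip": 0}]'

```text
time: 5.8
ee_pos: [0.5191, 0.0985, 0.095]
eef_rot: [0.146, 0.989, 0.001, 0.001]
ft_force: [8.4, 3.8, -5.1]
width: 0.0143
grip_force: 15.3
```

Run:
```python
from h import *
s=sensors.read_state();print(np.round(s['torque'],3),s['ft_force'],s['ee_pos'],2*np.degrees(np.arctan2(s['eef_rot'][1],s['eef_rot'][0])),s['joint_positions'])
```

```text
[ 0.982 -1.889 -0.337] [ 8.44900637  3.81960086 -5.12632618] [0.51913561 0.09848628 0.09495675] 163.17135262916378 [ 0.50927779  0.37092041 -0.91163819  1.83125918  0.32697283  1.09538203
  0.75612615]
```

Emit:
arm_command --steps '[{"slide": [0,0,0],"rot": [0,0,2],"grip": 0},{"slide": [0,0,0],"rot": [0,0,1],"grip": 0},{"slide": [0,0,0],"rot": [0,0,0],"grip": 0},{"slide": [0,0,0],"rot": [0,0,0],"grip": 0},{"slide": [0,0,0],"rot": [0,0,0],"grip": 0},{"slide": [0,0,0],"rot": [0,0,0],"grip": 0},{"slide": [0,0,0],"rot": [0,0,0],"grip": 0},{"slide": [0,0,0],"rot": [0,0,0],"grip": 0}]'

```text
time: 6.8
ee_pos: [0.519, 0.0985, 0.095]
eef_rot: [0.121, 0.993, 0.001, 0.001]
ft_force: [6.0, 3.8, -5.0]
width: 0.0152
grip_force: 15.9
```

Run:
```python
from h import *
s=sensors.read_state();print(np.round(s['torque'],3),s['ft_force'],s['ee_pos'],2*np.degrees(np.arctan2(s['eef_rot'][1],s['eef_rot'][0])))
```

```text
[ 0.959 -1.697 -0.409] [ 6.01234432  3.81075393 -4.9501715 ] [0.51901209 0.09853666 0.09497965] 166.12674149906638
```

Emit:
arm_command --steps '[{"slide": [0,0,0],"rot": [0,0,0],"grip": 0.6},{"slide": [0,0,0],"rot": [0,0,0],"grip": 0.6},{"slide": [0,0,0],"rot": [0,0,0],"grip": 0.6},{"slide": [0,0,0.02],"rot": [0,0,0],"grip": 0.6},{"slide": [0,0,0.03],"rot": [0,0,0],"grip": 1},{"slide": [0.01,0,0.05],"rot": [0,0,-3],"grip": 1},{"slide": [0.03,-0.01,0.05],"rot": [0,0,-2.5],"grip": 1},{"slide": [0.01,-0.01,0.03],"rot": [0,0,0],"grip": 1}]'

```text
time: 7.8
ee_pos: [0.5692, 0.0775, 0.2786]
eef_rot: [0.168, 0.986, 0.001, 0.002]
ft_force: [-0.2, 0.9, -0.2]
width: 0.0829
grip_force: 0.0
```

Run:
```python
from h import *
p=eyes.camera('wrist');save(p,'w3.png')
s=sensors.read_state();print(s['ee_pos'],2*np.degrees(np.arctan2(s['eef_rot'][1],s['eef_rot'][0])))
print(proj(p,[.6327,.0576,.106]))
np.savez('w3.npz',pose=p['pose'],K=p['intrinsics'],im=p['pixels'])
ci=cv2.resize(p['pixels'][0:290,130:480],None,fx=2,fy=2,interpolation=2);cv2.imwrite('pics/d.png',ci[:,:,::-1])
```

```text
[0.570846   0.07614117 0.28145524] 160.51540189153766
[257.9517241  224.76315353]
```

View pics/d.png

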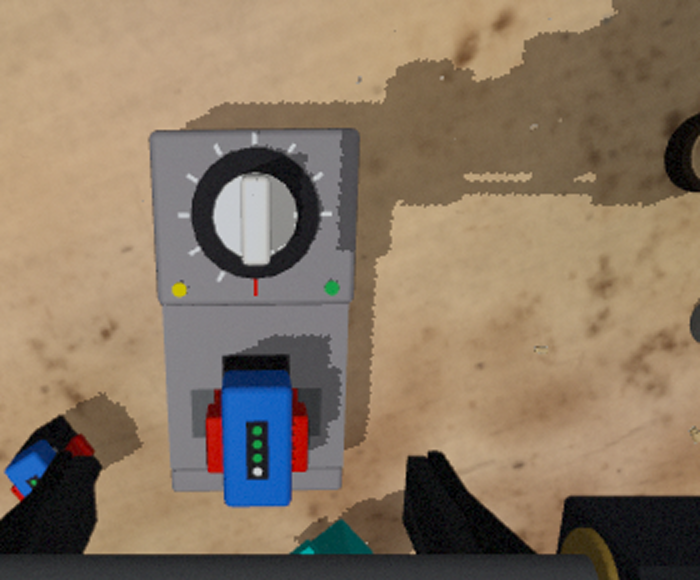

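The bar now lines up with the red mark at (255,287), so the timer is at zero. The pack's top is centred at about (257,447) in the crop, against (256,449) predicted, so the pack estimate holds.

Emit:
arm_command --steps '[{"slide": [0.03,-0.009,-0.01],"rot": [0,0,0],"grip": 1},{"slide": [0.032,-0.009,-0.02],"rot": [0,0,0],"grip": 1},{"slide": [0,0,-0.04],"rot": [0,0,0],"grip": 1},{"slide": [0,0,-0.04],"rot": [0,0,0],"grip": 1},{"slide": [0,0,-0.03],"rot": [0,0,0],"grip": 1},{"slide": [0,0,-0.02],"rot": [0,0,0],"grip": 1},{"slide": [0,0,0],"rot": [0,0,0],"grip": 1},{"slide": [0,0,0],"rot": [0,0,0],"grip": 1}]' --newtons 25

```text
time: 8.85
ee_pos: [0.6305, 0.0599, 0.1162]
eef_rot: [0.168, 0.986, 0.0, 0.001]
ft_force: [0.5, -0.2, 0.7]
width: 0.087
grip_force: 0.0
```

Run:
```python
from h import *
p=eyes.camera('wrist');save(p,'w4.png')
s=sensors.read_state();print(s['ee_pos'],s['eef_rot'],2*np.degrees(np.arctan2(s['eef_rot'][1],s['eef_rot'][0])))
```

```text
[0.630618   0.05990178 0.11624713] [1.68102724e-01 9.85768893e-01 3.40341889e-04 1.02371647e-03] 160.64493724912998
```

View pics/w4.png

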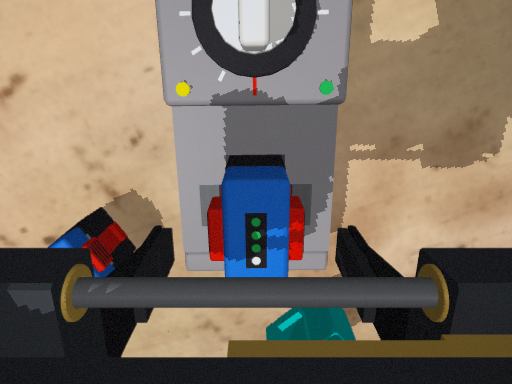

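The pack (255,220) is midway between the fingers (about 165 and 345) with its sides straight. I'll go down and pinch.

Emit:
arm_command --steps '[{"slide": [0.002,-0.001,-0.016],"rot": [0,0,0],"grip": 1},{"slide": [0,0,-0.02],"rot": [0,0,0],"grip": 1},{"slide": [0,0,-0.01],"rot": [0,0,0],"grip": 1},{"slide": [0,0,0],"rot": [0,0,0],"grip": 0.8},{"slide": [0,0,0],"rot": [0,0,0],"grip": 0.3},{"slide": [0,0,0],"rot": [0,0,0],"grip": 0.3},{"slide": [0,0,0],"rot": [0,0,0],"grip": 0.3},{"slide": [0,0,0],"rot": [0,0,0],"grip": 0.3}]'

```text
time: 9.9
ee_pos: [0.6322, 0.0588, 0.0691]
eef_rot: [0.168, 0.986, 0.0, 0.0]
ft_force: [0.5, 1.2, 2.1]
width: 0.0452
grip_force: 4.7
```

Emit:
arm_command --steps '[{"slide": [0,0,0],"rot": [0,0,0],"grip": 0.3},{"slide": [0,0,0],"rot": [0,0,0],"grip": 0.3},{"slide": [0,0,0],"rot": [0,0,0],"grip": 0.3},{"slide": [0,0,0],"rot": [0,0,0],"grip": 0.3},{"slide": [0,0,0],"rot": [0,0,0],"grip": 0.3},{"slide": [0,0,0],"rot": [0,0,0],"grip": 0.3},{"slide": [0,0,0],"rot": [0,0,0],"grip": 0.3},{"slide": [0,0,0],"rot": [0,0,0],"grip": 0.3}]'

```text
time: 10.9
ee_pos: [0.6324, 0.0595, 0.0694]
eef_rot: [0.168, 0.986, 0.001, 0.001]
ft_force: [0.7, 1.7, 5.8]
width: 0.0384
grip_force: 25.0
```

Emit:
arm_command --steps '[{"slide": [0,0,0.005],"rot": [0,0,0],"grip": 0.3},{"slide": [0,0,0.008],"rot": [0,0,0],"grip": 0.3},{"slide": [0,0,0.01],"rot": [0,0,0],"grip": 0.3},{"slide": [0,0,0.01],"rot": [0,0,0],"grip": 0.3},{"slide": [0,0,0.01],"rot": [0,0,0],"grip": 0.3},{"slide": [0,0,0.01],"rot": [0,0,0],"grip": 0.3},{"slide": [0,0,0.01],"rot": [0,0,0],"grip": 0.3},{"slide": [0,0,0.01],"rot": [0,0,0],"grip": 0.3}]'

```text
time: 11.9
ee_pos: [0.6318, 0.0586, 0.1423]
eef_rot: [0.168, 0.986, 0.0, 0.0]
ft_force: [0.5, -0.1, -5.0]
width: 0.038
grip_force: 25.0
```

The wrist carries about 5 N, so the pack is out. I'll lift it further.

Emit:
arm_command --steps '[{"slide": [0,0,0.015],"rot": [0,0,0],"grip": 0.3},{"slide": [0,0,0.015],"rot": [0,0,0],"grip": 0.3},{"slide": [0,0,0.015],"rot": [0,0,0],"grip": 0.3},{"slide": [0,0,0.01],"rot": [0,0,0],"grip": 0.3},{"slide": [0,0,0.005],"rot": [0,0,0],"grip": 0.3},{"slide": [0,0,0],"rot": [0,0,0],"grip": 0.3},{"slide": [0,0,0],"rot": [0,0,0],"grip": 0.3},{"slide": [0,0,0],"rot": [0,0,0],"grip": 0.3}]'

```text
time: 12.9
ee_pos: [0.6316, 0.0586, 0.2011]
eef_rot: [0.168, 0.986, -0.0, -0.0]
ft_force: [0.9, 0.7, -3.9]
width: 0.0382
grip_force: 25.0
```

Run:
```python
from h import *
p=eyes.camera('scene');q=eyes.camera('wrist')
a=cv2.resize(p['pixels'][100:320,100:300],(400,440),interpolation=2)
b=cv2.resize(q['pixels'][0:300,120:392],(400,440),interpolation=2)
cv2.imwrite('pics/e.png',np.hstack([a,b])[:,:,::-1])
s=sensors.read_state();print(s['ee_pos'],s['width'],s['grip_force'],s['ft_force'])
```

```text
[0.63170205 0.05860445 0.20127593] 0.03786660863860305 24.99921714188531 [ 0.33353272  0.23636944 -5.3019392 ]
```

View pics/e.png

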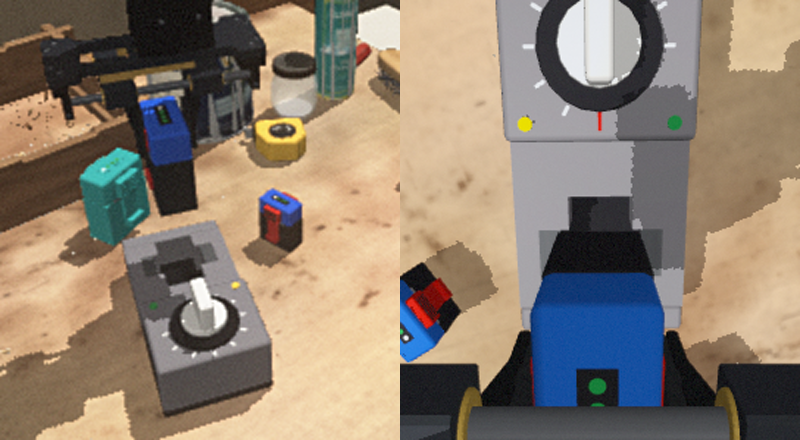

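The pack (left, 170,160) hangs upright in the fingers, well clear of the empty bay (185,265). The knob bar lines up with the red mark (right, 600,118). I'll hand it in.

```bash
python3 -c "
from bench import order
print(order.close_job())"
```

```text
the job is handed in; nothing more can be done
None
```

The timer is back at zero and the pack is held upright by its squeezed catches, its foot about 14 cm above the bench (9 cm above the bay top). The job is handed in, but no verdict came back.

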